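# Clip the ring dipper into its holder

## Task

Three chocolate dipping tools with the same round wooden handle lie on the bench. Take the one that ends in a wire ring and press its handle down into the spring-clip holder, centred along it, level, until both clips have snapped around the handle and it lies fully home; either end may point forward. Then let go, and leave the fork and the palette knife where they lie.

Things in the scene. Friction and masses are not known exactly. Their poses are not given: they have to be found in the camera images.
- ring_tool: Dipping tool to be clipped: a round wooden handle 20 mm in diameter and 140 mm long, lying on the work surface, with a bent steel wire neck and a flat wire ring 44 mm across at its end, resting on the surface (ring centre 126 mm from the origin). Mass about 70 g. Origin: middle of the handle, on its axis (10 mm above the surface). x runs along the handle towards the ring.
- fork_tool: Bystander, to be left alone: a round wooden handle 20 mm in diameter and 140 mm long, lying on the work surface, ending in two straight parallel wire prongs 26 mm wide overall, tips 148 mm from the origin. Origin and axes as for the ring tool.
- palette_knife: Bystander, to be left alone: a round wooden handle 20 mm in diameter and 140 mm long, lying on the work surface, ending in a flat steel blade 22 mm wide, its tip 148 mm from the origin. Origin and axes as for the ring tool.
- seat (a point): Seated handle's middle, on its axis, 50 mm up, in the fixed black holder (x along handle, z up): foot 128 x 50, 14 mm high, with two clips 12 mm wide at x = -45 and +45 mm, nothing between them. Each: a pair of slick sprung steel fingers 81 mm high, flared lips 42 mm apart, throat 13 mm wide 60 mm up, supports at 40 mm. Handle goes in from above with 5 to 15 N; the gripper may hold its middle.

How it is judged:
By the outcome, as a careful person would: the job done as asked, in the order asked, and still so for the second after the job is handed in, with the robot touching nothing.
It also fails if it takes over 45 s, if anything falls off the work surface, if the arm or the gripper's body presses on something with over 40 N, if the wrist force passes 120 N, or if a joint passes its speed limit or range.

## Robot

A 6-joint arm with a two-finger parallel gripper is mounted at the origin on the work surface. World frame = base frame: x ahead of the robot, y to its left, z up, the work surface at z = 0. Lengths are in m, angles in rad, forces in N, time in s.
With the tool pointing down it reaches from about 0.35 to 0.975 m from the base axis. Payload 4.9 kg.
Tool frame: the origin (TCP) lies midway between the tips of the shut fingers; the grasp point (between the pads) lies 19 mm behind it (ctrl.tcp_to_grasp is the distance from the TCP to the grasp point, in m); z points along the fingers, y is the line along which they close (so a half turn about z gives the same grasp; the last joint's range is limited). The gripper opens to 85 mm and grips with 20 to 120 N. Pads are 22 mm wide; open, the fingers measure 114 mm over their backs; the gripper's body (76 mm by 85 mm) begins 54 mm behind the grasp point. The pads swing forward as they close: fully open they stand 13 mm farther back than shut.
Start: joints at [1.216, 0.053, 1.613, -0, 1.476, -0.119], TCP at [0.146, 0.608, 0.231] pointing down, gripper open.
Joint ranges: [-3.01, 3.01], [-1.01, 2.22], [0.06, 2.58], [-1.02, 4.17], [0.09, 2.62], [-3.14, 3.14]. Speed limits (rad/s): [2.57, 2.57, 3.14, 3.14, 3.14, 3.14].

## Interface

Orientations are given as a rotation vector (axis times angle).
In Python, from station import ctrl, camrig, finish_job gives the robot as it stands (ctrl), with the cameras (camrig) and the job as plain functions.
- The arm moves only by the tool advance, called as a command line: name --pt "numbers of a row" for each row, then --argument value for the rest. Schema: {"type":"object","properties":{"steps":{"type":"array","items":{"type":"array","items":{"type":"number"},"minItems":7,"maxItems":7},"minItems":1,"maxItems":20},"force":{"type":"number"},"only":{"type":"string"},"quiet":{"type":"boolean"},"lines":{"type":"string"}},"required":["steps"],"additionalProperties":false}. steps is a list of rows, 1 to 20 of them, each of 7 numbers: the finger opening in m, then dx, dy, dz in parts of the range, where 1.0 means 0.6 m, then a rotation vector rx, ry, rz in fractions of the full range, 1 being 360 degrees; each row is the pose to reach, as a shift and turn from the pose commanded when the call began, along the tool's axes at that moment; what a row does not reach only later rows make up. A row lasts 1/12 s, in which the tool goes at most 0.0417 m and 0.125 rad, less where a joint would pass 70% of its speed; a pose out of reach is approached as far as the arm can. The fingers move at their own pace and stop on an object; force is the grip in N (left out, the last holds). Time passes only in rows, so rows that do not move let the fingers close. The tool returns the time, the measured TCP pose, the force, the opening and the grip force at its end. only (a regular expression) keeps the lines of the reply that match it, lines (a string "A,B") keeps lines A to B, and quiet returns only ok. A shift or turn number past 1, either way, is cut back to 1. Input that does not fit is refused with a message, and nothing moves.
- ctrl.get_obs(): the state, without advancing time (a new reading comes with each control period).
- camrig.get_image(name): name is "scene" or "top" or "wrist"; returns the picture (384x512x3 uint8, red, green, blue); there is no depth.
- camrig.camera_params(name): a dict with "fx", "fy", "cx", "cy" (pixels), "T" (4x4, takes a point from camera to world coordinates); the wrist camera has in their place "tool_from_camera" (4x4, takes a point from camera to tool coordinates, whose origin is the TCP and whose axes are the flange's). Camera axes: x right, y down, z forward; pixel columns grow to the right and rows downward; lengths in m; the calibration is good to about 2 mm. A picture is of the moment at which its call begins: read the wrist's pose just before it. camera_params takes no time and is no camera call.
- finish_job(): hands the job in; it is judged then, once.
The state is a dict: "t": time; "q": joint angles; "dq": joint speeds; "effort": joint torques, N m; "tool_pos": TCP position; "tool_rot": TCP orientation; "contact_force": force on the tool from outside, world axes, zero at the start; "wrist_torque": the same for the moment, N m; "opening": finger opening in m; "grip_force": force on a finger pad.
Only numpy, scipy, OpenCV 4.12 (cv2) and the standard library are available. Lean on these libraries where they do the work, as an engineer would, in place of code of your own. Each camera call takes 0.05 s, during which the arm holds its last target. There are 200 camera calls.

## Working session

There is one attempt and no reset: what is moved stays moved. The work goes in short steps, Python scripts to look and compute and a tool call to move; the robot and the scene stay as the last step left them, time stands still between calls to the robot, and variables do not carry over. Pictures are saved under pics/ and viewed, at most 11 in all, crops included, and the job is handed in when it is done.

```bash
ls; mkdir -p pics; python3 - <<'E'
from station import ctrl, camrig, finish_job
import cv2,numpy as np
a=camrig.get_image("top");b=camrig.get_image("scene")
cv2.imwrite("pics/top.png",a[:,:,::-1]);cv2.imwrite("pics/scene.png",b[:,:,::-1])
for n in("top","scene"):print(camrig.camera_params(n))
print(camrig.camera_params("wrist"));o=ctrl.get_obs();print(o["tool_pos"],o["tool_rot"],ctrl.tcp_to_grasp)
E
```

```text
pics
station.py
{'fx': 444.699146901238, 'fy': 444.699146901238, 'cx': 256.9293207647101, 'cy': 195.6239395201904, 'T': array([[ 0.02073105, -0.9882328 ,  0.15154588,  0.32532974],
       [-0.99977764, -0.01990615,  0.00695845, -0.0310108 ],
       [-0.00385987, -0.15165644, -0.98842573,  1.19097001],
       [ 0.        ,  0.        ,  0.        ,  1.        ]])}
{'fx': 366.07494038495236, 'fy': 366.07494038495236, 'cx': 261.21795423647245, 'cy': 199.84841036806608, 'T': array([[ 0.36175644,  0.78586732, -0.50154246,  0.9122736 ],
       [ 0.93223944, -0.30039417,  0.20172501, -0.18074752],
       [ 0.00786866, -0.54053298, -0.84128603,  0.75210092],
       [ 0.        ,  0.        ,  0.        ,  1.        ]])}
{'fx': 307.9583085040807, 'fy': 307.9583085040807, 'cx': 258.0918480276509, 'cy': 193.93236617810422, 'tool_from_camera': array([[ 2.12101352e-04, -9.61774669e-01, -2.73841999e-01,
         6.97419357e-02],
       [ 9.99999976e-01,  1.88720065e-04,  1.11725626e-04,
         2.06257119e-04],
       [-5.57753972e-05, -2.73842016e-01,  9.61774686e-01,
        -1.42143010e-01],
       [ 0.00000000e+00,  0.00000000e+00,  0.00000000e+00,
         1.00000000e+00]])}
[0.14580058 0.60716552 0.23017804] [-3.69468377e-01 -3.11933855e+00  2.84286585e-03] 0.0187
```

View pics/top.png

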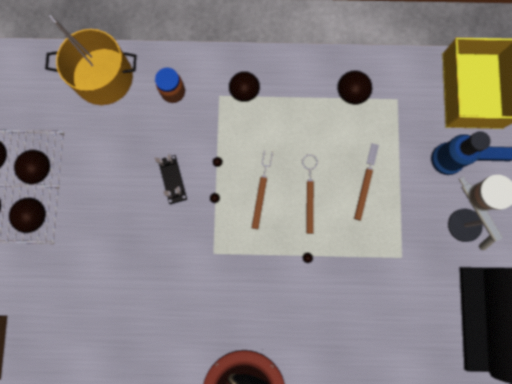

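View pics/scene.png

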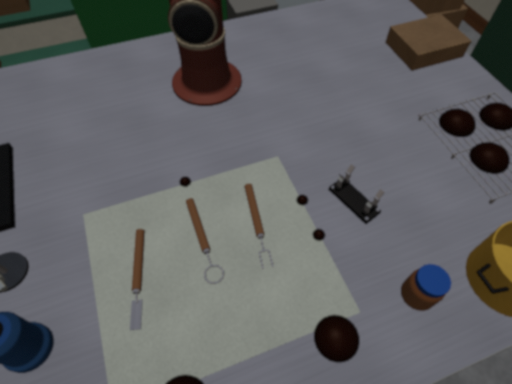

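The top view shows the ring tool in the middle (handle from (310,182) to (310,233), ring at (310,160)). The fork is to its left at (260,203), the knife to its right at (363,194), and the holder at about (172,180). The scene view agrees.

```bash
cat > h.py <<'E'
from station import ctrl, camrig, finish_job
import cv2,numpy as np
from scipy.spatial.transform import Rotation as R
def cam(n):
    p=camrig.camera_params(n)
    if n=="wrist":
        o=ctrl.get_obs();T=np.eye(4);T[:3,:3]=R.from_rotvec(o["tool_rot"]).as_matrix();T[:3,3]=o["tool_pos"]
        p["T"]=T@p["tool_from_camera"]
    return p
def w(p,uv,z):
    d=p["T"][:3,:3]@[(uv[0]-p["cx"])/p["fx"],(uv[1]-p["cy"])/p["fy"],1];c=p["T"][:3,3]
    return c+d*(z-c[2])/d[2]
def wood(img,p,z=.01):
    h=cv2.cvtColor(img,cv2.COLOR_RGB2HSV)
    m=cv2.inRange(h,(3,110,60),(18,255,220))
    for c in cv2.findContours(m,cv2.RETR_EXTERNAL,cv2.CHAIN_APPROX_NONE)[0]:
        if cv2.contourArea(c)<150: continue
        r=cv2.minAreaRect(c);b=cv2.boxPoints(r)
        e=[(b[i]+b[(i+1)%4])/2 for i in range(4)]
        if np.linalg.norm(e[0]-e[2])<np.linalg.norm(e[1]-e[3]): e=e[1:]
        A,B=w(p,e[0],z),w(p,e[2],z);d=A-B
        print(np.round(r[0],1),"mid",np.round((A+B)/2,4),"len",round(np.linalg.norm(d),4),"ang",round(np.degrees(np.arctan2(d[1],d[0])),2))
def fwd(p,X):
    x=np.linalg.inv(p["T"])@[*X,1];return p["fx"]*x[0]/x[2]+p["cx"],p["fy"]*x[1]/x[2]+p["cy"]
E
python3 - <<'E'
from h import *
for n in("top","scene"):
    p=cam(n);wood(camrig.get_image(n),p)
p=cam("top")
for uv in((310,160),(310,182)):print(w(p,uv,.005))
im=cv2.imread("pics/top.png")[145:215,145:200];cv2.imwrite("pics/t1.png",cv2.resize(im,None,fx=8,fy=8,interpolation=2))
im=cv2.imread("pics/scene.png")[155:230,315:395]
cv2.imwrite("pics/s1.png",cv2.resize(im,None,fx=8,fy=8,interpolation=2))
E
```

```text
[243.5 367. ] mid [0.0659 0.0023 0.01  ] len 0.1954 ang -88.76
[309.5 207. ] mid [ 0.479  -0.1639  0.01  ] len 0.1348 ang 0.16
[258.8 202.6] mid [ 0.4883 -0.0282  0.01  ] len 0.1357 ang -8.63
[363.1 194.1] mid [ 0.5167 -0.3077  0.01  ] len 0.1376 ang -14.21
[173.2  92.6] mid [0.7923 0.2168 0.01  ] len 0.0649 ang -62.03
[108.3  83.8] mid [0.8149 0.3994 0.01  ] len 0.1697 ang -48.68
[81.6 50. ] mid [0.914  0.4822 0.01  ] len 0.1666 ang -50.77
[422.  289.8] mid [0.7974 0.2299 0.01  ] len 0.0694 ang -166.1
[137.8 258.5] mid [ 0.5126 -0.3081  0.01  ] len 0.1358 ang 166.13
[197.  223.5] mid [ 0.4747 -0.1649  0.01  ] len 0.1348 ang 179.95
[253.4 208.6] mid [ 0.4836 -0.0287  0.01  ] len 0.1354 ang 171.49
[206.8  85. ] mid [ 0.0278 -0.0064  0.01  ] len 0.2018 ang 78.08
[ 0.60846693 -0.16549856  0.005     ]
[ 0.54739873 -0.16566001  0.005     ]
```

View pics/t1.png

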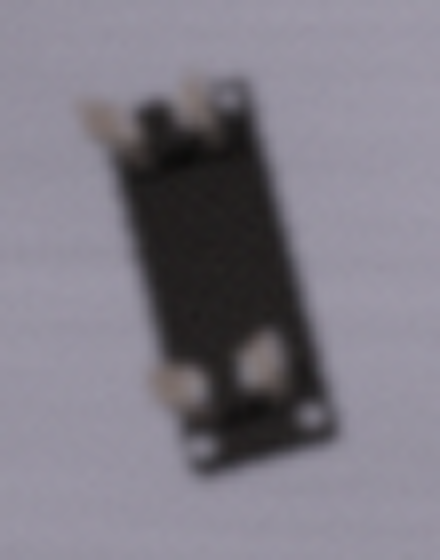

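```bash
python3 - <<'E'
from h import *
p=cam("top")
c=np.array([(340,435),(200,475),(112,118),(245,80)])/8+145
P=np.array([w(p,u,.014) for u in c]);print(P[:,:2].round(4))
print("mid",P.mean(0).round(4));print([round(np.linalg.norm(P[i]-P[i-1]),4) for i in range(4)])
d=P[2]+P[3]-P[0]-P[1];print("ang",np.degrees(np.arctan2(d[1],d[0])))
o=ctrl.get_obs();M=R.from_rotvec(o["tool_rot"]).as_matrix();print(M.round(3))
pw=camrig.camera_params("wrist")
# hover over holder at z=.25 so wrist camera is central: tool_x world
for tgt in((P.mean(0)[0],P.mean(0)[1]),):
    print("holder in tool",M.T@(np.array([*tgt,.23])-o["tool_pos"]))
print("tool in tool",M.T@(np.array([.477,-.164,.23])-o["tool_pos"]))
E
```

```text
[[0.4919 0.1628]
 [0.4775 0.209 ]
 [0.5989 0.245 ]
 [0.613  0.2005]]
mid [0.5453 0.2043 0.014 ]
[np.float64(0.1268), np.float64(0.0484), np.float64(0.1267), np.float64(0.0467)]
ang 16.90570735358753
[[-0.972  0.234 -0.   ]
 [ 0.234  0.972 -0.001]
 [ 0.    -0.001 -1.   ]]
holder in tool [-0.4825215  -0.29856809  0.00087335]
tool in tool [-0.50213857 -0.67266066  0.00132941]
```

View pics/s1.png

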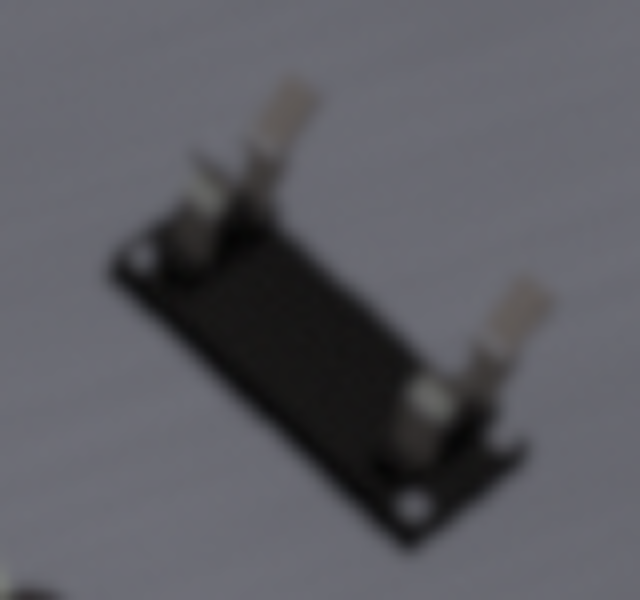

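The scene crop shows the holder with its long foot and two pairs of upright clip fingers, which matches the top-view fit of about 127 x 48 mm. On the way to the tool, I'll hover over the holder for a wrist view.

The manual's scale: shifts go in shares of 0.6 m and turns go in shares of 360 degrees. Converting my numbers, -0.48 m / 0.6 = -0.8, -0.04 m / 0.6 = -0.0667, -0.53 rad / 6.2832 = -0.0844.

advance --pt "0.085 -0.8 -0.5 -0.0667 0 0 -0.0844" --pt "0.085 -0.8 -0.5 -0.0667 0 0 -0.0844" --pt "0.085 -0.8 -0.5 -0.0667 0 0 -0.0844" --pt "0.085 -0.8 -0.5 -0.0667 0 0 -0.0844" --pt "0.085 -0.8 -0.5 -0.0667 0 0 -0.0844" --pt "0.085 -0.8 -0.5 -0.0667 0 0 -0.0844" --pt "0.085 -0.8 -0.5 -0.0667 0 0 -0.0844" --pt "0.085 -0.8 -0.5 -0.0667 0 0 -0.0844" --pt "0.085 -0.8 -0.5 -0.0667 0 0 -0.0844" --pt "0.085 -0.8 -0.5 -0.0667 0 0 -0.0844" --pt "0.085 -0.8 -0.5 -0.0667 0 0 -0.0844" --pt "0.085 -0.8 -0.5 -0.0667 0 0 -0.0844" --pt "0.085 -0.8 -0.5 -0.0667 0 0 -0.0844" --pt "0.085 -0.8 -0.5 -0.0667 0 0 -0.0844" --pt "0.085 -0.8 -0.5 -0.0667 0 0 -0.0844" --pt "0.085 -0.8 -0.5 -0.0667 0 0 -0.0844" --pt "0.085 -0.8 -0.5 -0.0667 0 0 -0.0844" --pt "0.085 -0.8 -0.5 -0.0667 0 0 -0.0844" --force 40

```text
t: 1.7
tool_pos: [0.5417, 0.2048, 0.271]
tool_rot: [0.463, -3.107, -0.0]
contact_force: [-0.3, 0.5, -0.7]
opening: 0.0847
grip_force: 0.0
```

```bash
python3 - <<'E'
from h import *
import pickle
p=cam("wrist");im=camrig.get_image("wrist");pickle.dump(p,open("pw1.pkl","wb"))
cv2.imwrite("pics/w1.png",im[:,:,::-1]);print(fwd(p,(.5453,.2043,.014)))
cv2.imwrite("pics/w1b.png",cv2.resize(im[:,:,::-1],(800,600),interpolation=2))
E
```

```text
(np.float64(256.6070022630366), np.float64(164.14748081938205))
```

View pics/w1b.png

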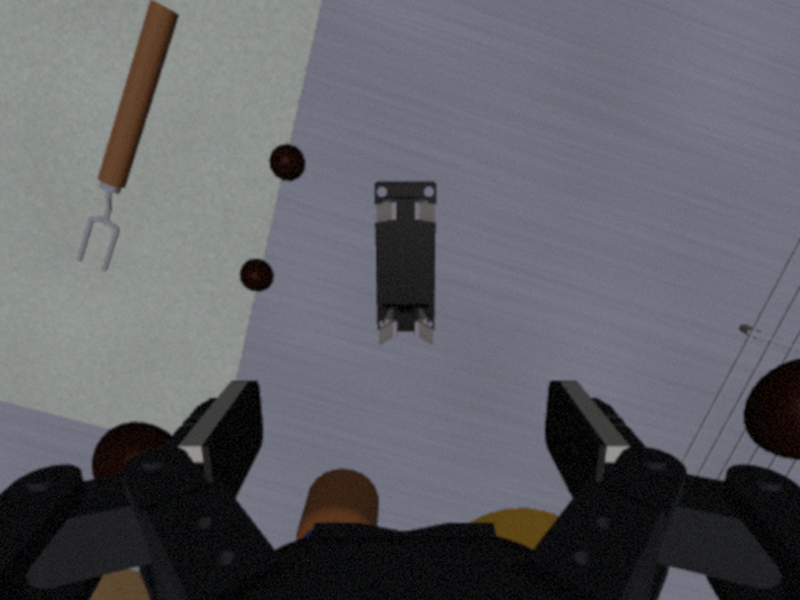

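The wrist view shows the holder upright in the image, with foot corners near (376,182), (436,182) and the lower edge near y=330. The clip lips are symmetric about x=406, all at 1.5625x scale.

```bash
python3 - <<'E'
from h import *
import pickle
p=pickle.load(open("pw1.pkl","rb"));im=cv2.imread("pics/w1.png");s=1.5625
g=cv2.cvtColor(im,cv2.COLOR_BGR2GRAY)
m=(g<70).astype(np.uint8);m[:,:232]=0;m[:,290:]=0;m[:105]=0;m[225:]=0
for v in(117,120,148,160,172,185,193,208):
    x=np.where(m[v])[0]
    if len(x):print(v,x[0],x[-1]+1,w(p,(x[0],v+.5),.014)[:2].round(4),w(p,(x[-1]+1,v+.5),.014)[:2].round(4))
ys=np.where(m[:,255:265].sum(1)>5)[0];t,b=ys[0],ys[-1]+1
A=w(p,(259.8,t),.014);B=w(p,(259.8,b),.014);d=B-A
print(t,b,A,B,np.linalg.norm(d),(A+B)/2,np.degrees(np.arctan2(d[1],d[0])))
# lips: fingers at x=+-45, y=+-21, z=.081 predicted
o=ctrl.get_obs();M=R.from_rotvec(o["tool_rot"]).as_matrix();print("toolx ang",np.degrees(np.arctan2(M[1,0],M[0,0])))
print("tool in tool", M.T@(np.array([.477,-.164,.15])-o["tool_pos"]))
for mid in((A+B)/2,):
  a=np.arctan2(d[1],d[0]);
  for x in(-.045,.045):
    for y in(-.021,.021):print(np.array(fwd(p,(mid[0]+x*np.cos(a)-y*np.sin(a),mid[1]+x*np.sin(a)+y*np.cos(a),.081)))*s)
E
```

```text
117 240 279 [0.4945 0.1671] [0.4802 0.214 ]
120 240 279 [0.4981 0.1681] [0.4837 0.2152]
148 241 279 [0.5316 0.179 ] [0.5173 0.2261]
160 241 278 [0.5466 0.1834] [0.5325 0.2296]
172 241 278 [0.562  0.1878] [0.5477 0.2346]
185 241 278 [0.579  0.1927] [0.5646 0.24  ]
193 241 278 [0.5897 0.1958] [0.5752 0.2435]
208 242 278 [0.6098 0.203 ] [0.5954 0.25  ]
116 212 [0.4855295  0.19036215 0.014     ] [0.60751015 0.22774468 0.014     ] 0.12758030087862732 [0.54651983 0.20905341 0.014     ] 17.038352955354835
toolx ang -163.03999002216818
tool in tool [ 0.16945062 -0.33404343  0.12107537]
[375.67394727 212.6665809 ]
[437.32378119 212.56979454]
[377.78564371 337.1836964 ]
[435.13372939 337.09450855]
```

In the tool's units: -0.334 m / 0.6 = -0.5567, 0.169 m / 0.6 = 0.2817, 0.297 rad / 6.2832 = 0.0473.

advance --pt "0.085 0.2817 -0.5567 0.1167 0 0 0.0473" --pt "0.085 0.2817 -0.5567 0.1167 0 0 0.0473" --pt "0.085 0.2817 -0.5567 0.1167 0 0 0.0473" --pt "0.085 0.2817 -0.5567 0.1167 0 0 0.0473" --pt "0.085 0.2817 -0.5567 0.1167 0 0 0.0473" --pt "0.085 0.2817 -0.5567 0.1167 0 0 0.0473" --pt "0.085 0.2817 -0.5567 0.1167 0 0 0.0473" --pt "0.085 0.2817 -0.5567 0.1167 0 0 0.0473" --pt "0.085 0.2817 -0.5567 0.1167 0 0 0.0473" --pt "0.085 0.2817 -0.5567 0.1167 0 0 0.0473" --pt "0.085 0.2817 -0.5567 0.1167 0 0 0.0473" --pt "0.085 0.2817 -0.5567 0.1167 0 0 0.0473" --pt "0.085 0.2817 -0.5567 0.1167 0 0 0.0473"

```text
t: 2.83
tool_pos: [0.4783, -0.1632, 0.2017]
tool_rot: [0.001, 3.141, 0.0]
contact_force: [-0.0, 0.3, 0.5]
opening: 0.0846
grip_force: 0.0
```

```bash
python3 - <<'E'
from h import *
p=cam("wrist");im=camrig.get_image("wrist");wood(im,p)
cv2.imwrite("pics/w2.png",cv2.resize(im[:,:,::-1],(800,600),interpolation=2))
o=ctrl.get_obs();M=R.from_rotvec(o["tool_rot"]).as_matrix();print(M.round(4),"toolx ang",np.degrees(np.arctan2(M[1,0],M[0,0])))
E
```

```text
[129.7 203. ] mid [ 0.5183 -0.3097  0.01  ] len 0.1434 ang 165.91
[380.4 177.2] mid [ 0.4885 -0.0276  0.01  ] len 0.142 ang 171.48
[256.5 170. ] mid [ 0.4804 -0.1646  0.01  ] len 0.1418 ang 179.9
[[-1.e+00 -0.e+00  9.e-04]
 [-0.e+00  1.e+00  0.e+00]
 [-9.e-04  0.e+00 -1.e+00]] toolx ang -179.99985508116217
```

View pics/w2.png

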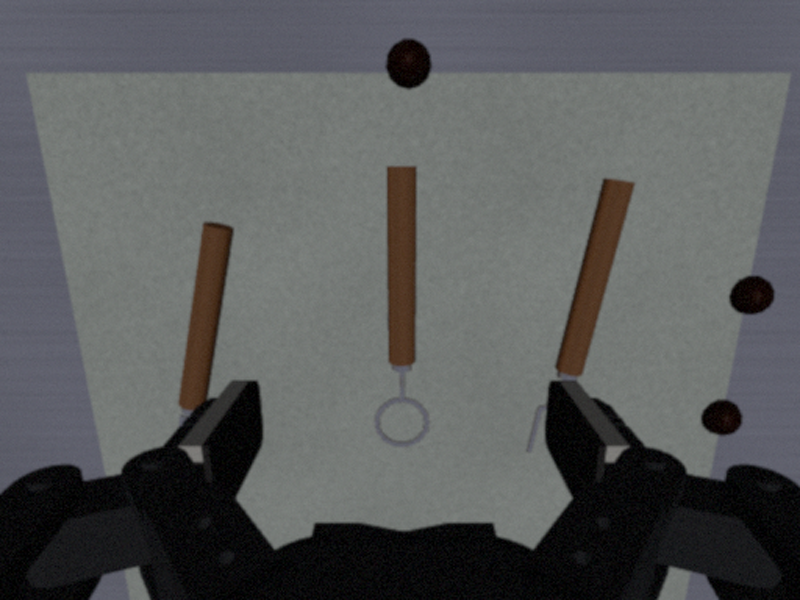

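The wrist view shows the ring tool's handle running from (401,167) to (401,365) and its ring at (402,421). The measured handle length of 142 mm and angle of 180° fit. I'll descend and grip it.

In the tool's units: 0.1995 m / 0.6 = 0.3325, 0.15 m / 0.6 = 0.25.

advance --pt "0.085 -0.0023 -0.0023 0.25 0 0 0" --pt "0.085 -0.0023 -0.0023 0.25 0 0 0" --pt "0.085 -0.0023 -0.0023 0.25 0 0 0" --pt "0.085 -0.0023 -0.0023 0.2833 0 0 0" --pt "0.085 -0.0023 -0.0023 0.3167 0 0 0" --pt "0.085 -0.0023 -0.0023 0.3325 0 0 0" --pt "0.085 -0.0023 -0.0023 0.3325 0 0 0" --pt "0.085 -0.0023 -0.0023 0.3325 0 0 0" --force 70

```text
t: 3.55
tool_pos: [0.4804, -0.1658, 0.003]
tool_rot: [0.002, 3.14, -0.001]
contact_force: [0.2, -0.3, 0.6]
opening: 0.0852
grip_force: 0.0
```

advance --pt "0.01 0 0 0 0 0 0" --pt "0.01 0 0 0 0 0 0" --pt "0.01 0 0 0 0 0 0" --pt "0.01 0 0 0 0 0 0" --pt "0.01 0 0 0 0 0 0" --pt "0.01 0 0 0 0 0 0" --pt "0.01 0 0 0 0 0 0" --pt "0.01 0 0 0 0 0 0" --pt "0.01 0 0 0 0 0 0" --pt "0.01 0 0 0 0 0 0" --pt "0.01 0 0 0 0 0 0" --pt "0.01 0 0 0 0 0 0" --force 70

```text
t: 4.55
tool_pos: [0.4797, -0.1666, 0.0028]
tool_rot: [0.004, 3.141, -0.001]
contact_force: [-1.1, 0.5, 6.4]
opening: 0.0174
grip_force: 68.4
```

In the tool's units: -0.15 m / 0.6 = -0.25, -0.12 m / 0.6 = -0.2.

advance --pt "0.01 0 0 -0.0333 0 0 0" --pt "0.01 0 0 -0.0667 0 0 0" --pt "0.01 0 0 -0.1333 0 0 0" --pt "0.01 0 0 -0.2 0 0 0" --pt "0.01 0 0 -0.25 0 0 0" --pt "0.01 0 0 -0.25 0 0 0" --pt "0.01 0 0 -0.25 0 0 0" --pt "0.01 0 0 -0.25 0 0 0"

```text
t: 5.22
tool_pos: [0.4784, -0.1659, 0.1506]
tool_rot: [-0.005, -3.14, -0.001]
contact_force: [-0.4, 0.7, -1.1]
opening: 0.0174
grip_force: 68.6
```

```bash
python3 - <<'E'
from h import *
import pickle
p=cam("wrist");im=camrig.get_image("wrist");s=camrig.get_image("scene");o=ctrl.get_obs();print(o["tool_pos"],o["tool_rot"],o["wrist_torque"])
u,v=map(int,fwd(cam("scene"),o["tool_pos"]));print(u,v)
v0=max(v-75,0);u0=max(u-70,0);c=cv2.resize(s[v0:v0+150,u0:u0+140],(420,450),interpolation=2)
im2=cv2.resize(im,(380,450)) if 0 else im[:384,80:460]
im2=cv2.resize(im2,(380,384));im2=np.vstack([im2,np.zeros((66,380,3),np.uint8)])
cv2.imwrite("pics/g1.png",np.hstack([im2,c])[:,:,::-1])
E
```

```text
[ 0.47774643 -0.16551124  0.14925738] [-0.00453887 -3.13770313 -0.00320689] [ 0.03211296 -0.00422886 -0.00314823]
186 189
```

View pics/g1.png

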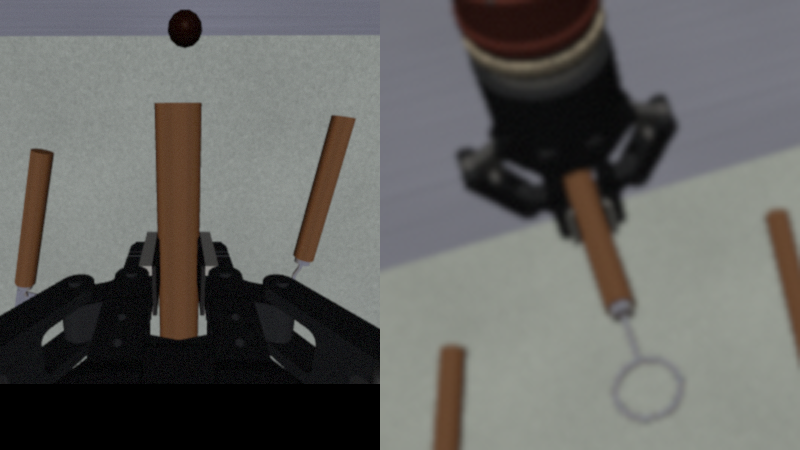

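The tool is held between the pads and looks level (left: wrist view, back end of the handle at rows ≈103; right: scene view, ring clear of the surface). I'll check the in-hand pose against predictions and compute the move.

```bash
python3 - <<'E'
from h import *
o=ctrl.get_obs();M=R.from_rotvec(o["tool_rot"]).as_matrix();t=o["tool_pos"];print(t,o["tool_rot"])
pw=cam("wrist");ps=cam("scene")
im=camrig.get_image("wrist");h=cv2.cvtColor(im,cv2.COLOR_RGB2HSV);m=cv2.inRange(h,(3,110,60),(18,255,220))
for v in(104,106,120,150,180,200):
    x=np.where(m[v,200:320])[0]+200;print(v,x[0],x[-1]+1)
col=np.where(m[:,258])[0];print("back end row",col[0])
# T: handle pose in tool frame: axis along -x(tool), z=-.0072
for pitch in(-.04,-.02,0,.02,.04):
    ax=np.array([-np.cos(pitch),0,-np.sin(pitch)]);up=np.array([-np.sin(pitch)*-1,0,-1])
    c=np.array([0.0,0,-.0072])
    W=lambda q:t+M@q
    b=c-.07*ax
    print(pitch,"wrist backend",[np.round(fwd(pw,W(b+np.array([0,s,0]))),1) for s in(-.01,.01)],"top edge",np.round(fwd(pw,W(b+[0,0,-.01])),1),
      "scene ring",np.round(fwd(ps,W(c+.126*ax+[0,0,.008])),1),"scene back",np.round(fwd(ps,W(b)),1))
s=camrig.get_image("scene");sm=cv2.inRange(cv2.cvtColor(s,cv2.COLOR_RGB2HSV),(3,110,60),(18,255,220))
v,u=np.nonzero(sm[150:240,170:215]);print("scene wood ext",u.min()+170,u.max()+170,v.min()+150,v.max()+150)
hp=np.array([.5465,.2088]);print("holder in tool xy", M.T@np.array([*(hp-t[:2]),0]),"toolx ang",np.degrees(np.arctan2(M[1,0],M[0,0])))
E
```

```text
[ 0.47774643 -0.16551124  0.14925738] [-0.00453887 -3.13770313 -0.00320689]
104 235 281
106 235 281
120 236 281
150 237 280
180 237 279
200 238 279
back end row 104
-0.04 wrist backend [array([233.2, 105.6]), array([281.7, 105.6])] top edge [257.4 105.5] scene ring [205.2 244.8] scene back [177.4 160.7]
-0.02 wrist backend [array([233.4, 105.5]), array([281.4, 105.5])] top edge [257.4 105.4] scene ring [205.  244.2] scene back [177.5 161.1]
0 wrist backend [array([233.7, 105.5]), array([281.2, 105.5])] top edge [257.4 105.4] scene ring [204.9 243.6] scene back [177.7 161.5]
0.02 wrist backend [array([233.9, 105.5]), array([280.9, 105.5])] top edge [257.4 105.4] scene ring [204.7 243. ] scene back [177.8 161.9]
0.04 wrist backend [array([234.2, 105.6]), array([280.7, 105.6])] top edge [257.4 105.6] scene ring [204.5 242.4] scene back [177.9 162.4]
scene wood ext 178 198 171 214
holder in tool xy [-0.06767134  0.37450808  0.00050035] toolx ang 179.834463822903
```

In the tool's units: 0.3744 m / 0.6 = 0.624, -0.0674 m / 0.6 = -0.1123, -0.298 rad / 6.2832 = -0.0474.

advance --pt "0.01 -0.1123 0.624 0 0 0 -0.0474" --pt "0.01 -0.1123 0.624 0 0 0 -0.0474" --pt "0.01 -0.1123 0.624 0 0 0 -0.0474" --pt "0.01 -0.1123 0.624 0 0 0 -0.0474" --pt "0.01 -0.1123 0.624 0 0 0 -0.0474" --pt "0.01 -0.1123 0.624 0 0 0 -0.0474" --pt "0.01 -0.1123 0.624 0 0 0 -0.0474" --pt "0.01 -0.1123 0.624 0 0 0 -0.0474" --pt "0.01 -0.1123 0.624 0 0 0 -0.0474" --pt "0.01 -0.1123 0.624 0 0 0 -0.0474" --pt "0.01 -0.1123 0.624 0 0 0 -0.0474" --pt "0.01 -0.1123 0.624 0 0 0 -0.0474" --pt "0.01 -0.1123 0.624 0 0 0 -0.0474" --pt "0.01 -0.1123 0.624 0 0 0 -0.0474" --pt "0.01 -0.1123 0.624 0 0 0 -0.0474"

```text
t: 6.67
tool_pos: [0.5476, 0.2066, 0.1516]
tool_rot: [0.459, -3.108, 0.0]
contact_force: [0.4, -0.4, -0.1]
opening: 0.0172
grip_force: 68.8
```

```bash
python3 - <<'E'
from h import *
im=camrig.get_image("wrist");o=ctrl.get_obs()
im2=camrig.get_image("scene");P=[]
for i in range(4):
    o=ctrl.get_obs();P.append(np.r_[o["tool_pos"],o["tool_rot"]]);camrig.get_image("top")
print(np.mean(P,0).round(4),np.std(P,0).round(4))
M=R.from_rotvec(np.mean(P,0)[3:]).as_matrix();print("ang",np.degrees(np.arctan2(M[1,0],M[0,0])))
t=np.mean(P,0)[:3];print(M.T@(np.array([.5465,.2088,t[2]])-t))
cv2.imwrite("pics/h1.png",np.hstack([im[:,60:460],cv2.resize(im2[100:228,290:423],(400,384),interpolation=2)])[:,:,::-1])
E
```

```text
[ 0.5477  0.2073  0.1519 -0.4602  3.1075 -0.    ] [0.     0.0002 0.     0.0005 0.0001 0.0001]
ang -163.15393049768736
[ 6.86870837e-04  1.80957881e-03 -1.98156419e-07]
```

View pics/h1.png

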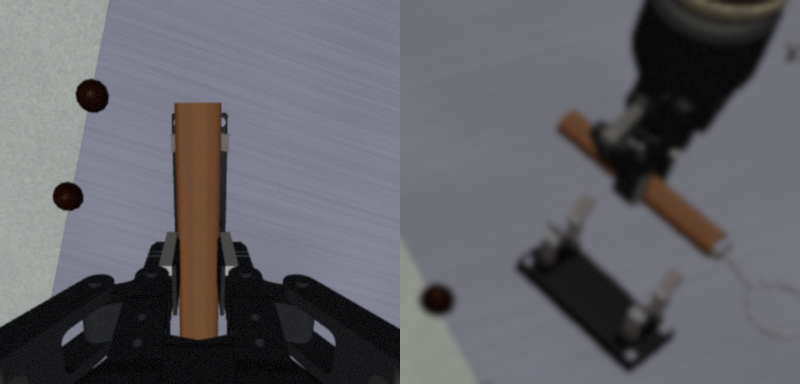

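Both views put the handle over the holder. In the wrist view the handle is centred at column 198 and the foot at 200, so it needs about +1.8 mm along tool y, as computed. I'll correct that, descend to just above the lips, then press slowly.

In the tool's units: 0.06 m / 0.6 = 0.1, 0.0003 m / 0.6 = 0.0005.

advance --pt "0.01 0.0005 0.003 0.0333 0 0 0" --pt "0.01 0.0005 0.003 0.0667 0 0 0" --pt "0.01 0.0005 0.003 0.0917 0 0 0" --pt "0.01 0.0005 0.003 0.1 0 0 0" --pt "0.01 0.0005 0.003 0.1 0 0 0" --pt "0.01 0.0005 0.003 0.1 0 0 0" --force 100

```text
t: 7.47
tool_pos: [0.547, 0.2097, 0.0922]
tool_rot: [-0.462, 3.107, 0.0]
contact_force: [0.2, -0.8, -1.6]
opening: 0.0167
grip_force: 98.7
```

```bash
python3 - <<'E'
from h import *
im=camrig.get_image("wrist");P=[]
for i in range(4):
    o=ctrl.get_obs();P.append(np.r_[o["tool_pos"],o["tool_rot"]]);s=camrig.get_image("scene")
t=np.mean(P,0)[:3];M=R.from_rotvec(np.mean(P,0)[3:]).as_matrix();print(t,np.degrees(np.arctan2(M[1,0],M[0,0])),o["contact_force"])
print(M.T@(np.array([.5465,.2088,t[2]])-t))
cv2.imwrite("pics/h2.png",np.hstack([cv2.resize(im[60:260,160:360],(400,400),interpolation=2),cv2.resize(s[120:253,290:423],(400,400),interpolation=2)])[:,:,::-1])
E
```

```text
[0.54776418 0.20986648 0.09331342] -163.0862828142783 [-0.37847645 -0.27831618 -1.60215535]
[ 1.51976375e-03 -6.52555429e-04 -3.57529865e-06]
```

View pics/h2.png

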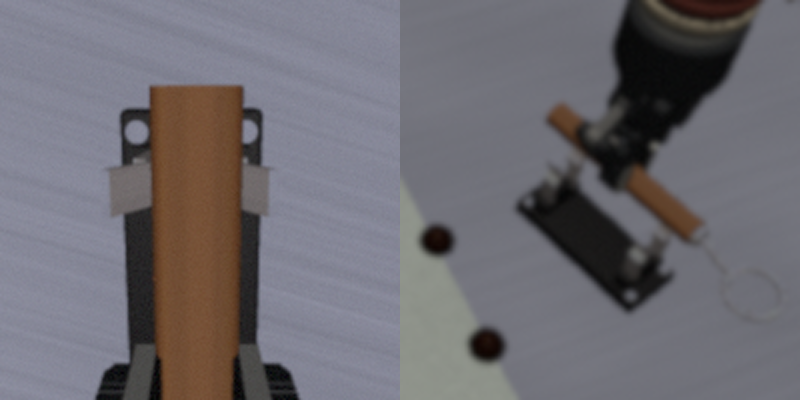

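The lips span columns 109–269 (centre 189) and the foot 122–262 (centre 192), while the handle centre is at 196.5. That puts the handle about 1.6 mm too far along +y. I'll check the x offset the same way.

```bash
python3 - <<'E'
from h import *
o=ctrl.get_obs();M=R.from_rotvec(o["tool_rot"]).as_matrix();t=o["tool_pos"];p=cam("wrist");print(t)
f=lambda uv,z:(M.T@(w(p,uv,z)-t))[:2].round(4)
print("lips (exp x=.045+-.006)",[f((160+c/2,60+r/2),.081) for c,r in((109,168),(269,168),(109,216),(269,212))])
print("foot (exp x .064)",[f((160+c/2,60+109/2),.014) for c in(122,262)])
print("handle end (exp x .07)",f((160+196.5/2,60+86/2),t[2]+.0072+.010))
E
```

```text
[0.54761167 0.20985147 0.09315253]
lips (exp x=.045+-.006) [array([ 0.0515, -0.0213]), array([0.0515, 0.0185]), array([ 0.0394, -0.0218]), array([0.0404, 0.0188])]
foot (exp x .064) [array([ 0.0641, -0.0255]), array([0.0641, 0.0232])]
handle end (exp x .07) [0.0708 0.0004]
```

In the tool's units: 0.026 m / 0.6 = 0.0433, -0.0017 m / 0.6 = -0.0028.

advance --pt "0.01 0 -0.0028 0 0 0 0" --pt "0.01 0 -0.0028 0 0 0 0" --pt "0.01 0 -0.0028 0.0083 0 0 0" --pt "0.01 0 -0.0028 0.0167 0 0 0" --pt "0.01 0 -0.0028 0.025 0 0 0" --pt "0.01 0 -0.0028 0.0317 0 0 0" --pt "0.01 0 -0.0028 0.0383 0 0 0" --pt "0.01 0 -0.0028 0.0433 0 0 0" --pt "0.01 0 -0.0028 0.0433 0 0 0" --force 100

```text
t: 8.47
tool_pos: [0.5466, 0.2079, 0.0646]
tool_rot: [0.462, -3.106, 0.0]
contact_force: [-0.2, 0.1, -1.5]
opening: 0.0163
grip_force: 98.7
```

advance --pt "0.01 0 0 0.005 0 0 0" --pt "0.01 0 0 0.01 0 0 0" --pt "0.01 0 0 0.015 0 0 0" --pt "0.01 0 0 0.02 0 0 0" --pt "0.01 0 0 0.025 0 0 0" --pt "0.01 0 0 0.03 0 0 0" --pt "0.01 0 0 0.0333 0 0 0" --pt "0.01 0 0 0.0367 0 0 0" --pt "0.01 0 0 0.0367 0 0 0"

```text
t: 9.22
tool_pos: [0.5471, 0.208, 0.0433]
tool_rot: [0.462, -3.107, -0.0]
contact_force: [0.8, -0.0, -1.5]
opening: 0.0163
grip_force: 99.7
```

In the tool's units: 0.002 m / 0.6 = 0.0033, 0.001 m / 0.6 = 0.0017.

advance --pt "0.01 0 0 0.0017 0 0 0" --pt "0.01 0 0 0.0033 0 0 0" --pt "0.01 0 0 0.0033 0 0 0" --pt "0.01 0 0 0.0033 0 0 0"

```text
t: 9.55
tool_pos: [0.5482, 0.2083, 0.0429]
tool_rot: [-0.462, 3.105, 0.0]
contact_force: [-0.2, -0.6, 5.4]
opening: 0.0159
grip_force: 100.5
```

```bash
python3 - <<'E'
from h import *
im=camrig.get_image("wrist");P=[]
for i in range(4):
    o=ctrl.get_obs();P.append(np.r_[o["tool_pos"],o["contact_force"],o["wrist_torque"]]);s=camrig.get_image("scene")
print(np.mean(P,0).round(4))
cv2.imwrite("pics/h3.png",np.hstack([cv2.resize(im[60:260,160:360],(400,400),interpolation=2),cv2.resize(s[120:253,290:423],(400,400),interpolation=2)])[:,:,::-1])
E
```

```text
[ 0.5481  0.2082  0.0429 -0.0138  0.1587  6.0484 -0.0285  0.0083  0.0572]
```

View pics/h3.png

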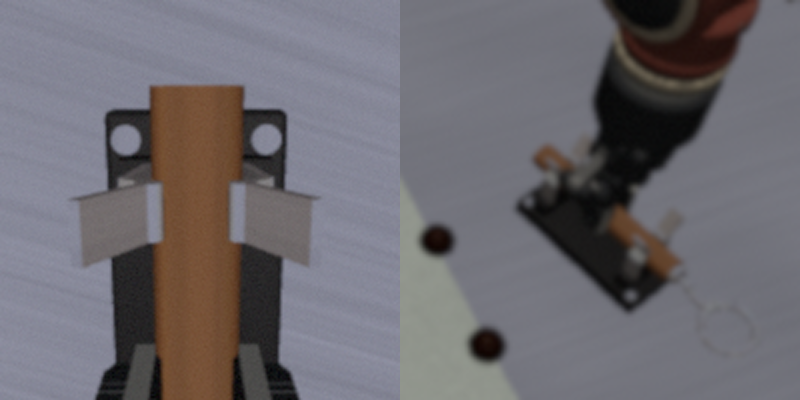

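The handle is seated, with both lip pairs closed above it, the foot (107–286) centred on it at 197, and the supports pushing back with about 7 N at the expected height. I'll release and retreat upward.

In the tool's units: -0.2 m / 0.6 = -0.3333, -0.18 m / 0.6 = -0.3.

advance --pt "0.06 0 0 0 0 0 0" --pt "0.06 0 0 0 0 0 0" --pt "0.06 0 0 0 0 0 0" --pt "0.06 0 0 0 0 0 0" --pt "0.06 0 0 0 0 0 0" --pt "0.06 0 0 -0.0167 0 0 0" --pt "0.06 0 0 -0.05 0 0 0" --pt "0.06 0 0 -0.1 0 0 0" --pt "0.06 0 0 -0.1667 0 0 0" --pt "0.06 0 0 -0.2333 0 0 0" --pt "0.06 0 0 -0.3 0 0 0" --pt "0.06 0 0 -0.3333 0 0 0" --pt "0.06 0 0 -0.3333 0 0 0" --pt "0.06 0 0 -0.3333 0 0 0" --pt "0.06 0 0 -0.3333 0 0 0"

```text
t: 11.05
tool_pos: [0.5467, 0.2079, 0.2409]
tool_rot: [0.462, -3.106, 0.0]
contact_force: [-0.3, -0.6, -1.2]
opening: 0.0604
grip_force: 0.0
```

```bash
python3 - <<'E'
from h import *
p=cam("wrist");im=camrig.get_image("wrist");s=camrig.get_image("scene");o=ctrl.get_obs();M=R.from_rotvec(o["tool_rot"]).as_matrix()
print(o["tool_pos"],np.degrees(np.arctan2(M[1,0],M[0,0])));wood(im,p,.05);wood(s,cam("scene"),.01)
cv2.imwrite("pics/f.png",np.hstack([im[20:320,110:410],cv2.resize(s[140:240,310:410],(400,300),interpolation=2)])[:,:,::-1])
E
```

```text
[0.54612213 0.20772338 0.23938145] -163.08567232110082
[258. 170.] mid [0.5481 0.2086 0.05  ] len 0.1414 ang -163.08
[69.1 55.5] mid [ 0.4908 -0.0071  0.05  ] len 0.1183 ang 171.42
[421.8 290.1] mid [0.7976 0.2292 0.01  ] len 0.0694 ang -166.07
[137.8 258.5] mid [ 0.5126 -0.3081  0.01  ] len 0.1357 ang 166.05
[253.4 208.6] mid [ 0.4836 -0.0287  0.01  ] len 0.1354 ang 171.49
[358.  189.4] mid [0.5241 0.2299 0.01  ] len 0.1442 ang -162.84
[206.7  85.1] mid [ 0.0285 -0.0067  0.01  ] len 0.2008 ang 78.25
[451.4  15.8] mid [-0.0183  0.9197  0.01  ] len 0.177 ang 104.26
```

View pics/f.png

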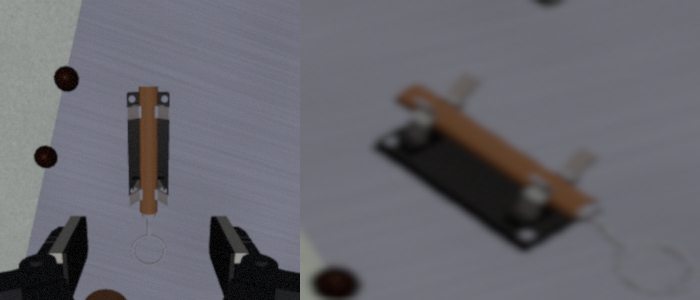

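The handle lies level in both clips (140 mm long when measured at z=50 mm, and centred). The fork and knife are where they were.

```bash
python3 -c "
from station import ctrl, camrig, finish_job
print(finish_job())"
```

```text
the job is handed in; nothing more can be done
None
```

The ring tool is clipped into the holder: the last images show it level, held by both clips and centred to about 1.5 mm. I let go, the fork and palette knife are where they lay, and I handed the job in at about 11 s.

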